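# Pack the sampling tray and leave the look-alikes

## Task

From the six things standing along the front of the desk, pack the wooden sampling tray for the next round: stand the short wide jar in the wide round cup, the glue stick in the narrow round cup and the taller card box in the rectangular cup, each set down upright on the floor of its cup, not dropped. The slimmer jar, the brown dropper bottle and the flatter card box do not belong: leave them standing where they are.

Things in the scene. Friction and masses are not known exactly. Their poses are not given: they have to be found in the camera images.
- short_jar_mid (a point): Centre, half-way up, of the short, wide clear sample jar with the white screw cap: 48 mm diameter, 67 mm tall, standing on the desk; about 0.1 kg. z axis up along the jar.
- glue_stick_mid (a point): Centre, half-way up, of the white glue stick: plain cylinder 25 mm diameter, 90 mm tall, standing on end; z up along it.
- tall_carton_mid (a point): Centre, half-way up, of the taller small brown card box: 40 mm (its x) x 60 mm (its y) x 52 mm tall (its z). Grip it across the 40 mm.
- wide_cup_floor (a point): The three grey cups sit side by side, 86 mm between centres, in any order, in a fixed pale wooden tray on the desk (274 x 100 mm, long side roughly along world y, rim 14 mm above the desk). This is the centre of the inner floor of the wide round cup, for the jar: inner diameter 64 mm. The inner floor lies 7 mm above the desk, the walls rise 10 mm above that floor and are 2 mm thick.
- narrow_cup_floor (a point): Centre of the inner floor of the narrow round cup of the tray, for the glue stick: inner diameter 40 mm; floor 7 mm above the desk, walls 10 mm above the floor and 2 mm thick.
- box_cup_floor (a point): Centre of the inner floor of the rectangular cup of the tray, for the card box: inside 58 mm (its x, across the tray) x 78 mm (its y, along the tray); floor 7 mm above the desk, walls 10 mm above the floor and 2 mm thick. The box fits with its 60 mm side along the cup's y, either way round.
- slim_jar_mid (a point): Centre, half-way up, of the slimmer, taller clear sample jar (red cap): 42 mm diameter, 80 mm tall. Does not belong in the tray.
- brown_bottle_mid (a point): Centre, half-way up, of the brown bottle with a black dropper top: 33 mm diameter, 102 mm tall. Does not belong in the tray.
- flat_carton_mid (a point): Centre, half-way up, of the flatter small brown card box: 42 mm (its x) x 66 mm (its y) x 38 mm tall. Does not belong in the tray. The six loose things stand mixed in two rows, about 95 mm apart in x and 130 mm in y.
There are look-alikes about, which are no part of the job. Leave any green or pink look-alike of the part that bears glue_stick_mid alone.

How it is judged:
By the outcome, as a careful person would: the job done as asked, in the order asked, and still so for the second after the job is handed in, with the robot touching nothing.
It also fails if it takes over 93 s, if anything falls off the work surface, if the arm or the gripper's body presses on something with over 40 N, if the wrist force passes 120 N, or if a joint passes its speed limit or range.

## Robot

A 7-joint arm with a two-finger parallel gripper is mounted at the origin on a cart in front of the work surface, level with it; the furniture and walls round the work are solid. World frame = base frame: x ahead of the robot, y to its left, z up, the work surface at z = 0. Lengths are in m, angles in rad, forces in N, time in s.
With the tool pointing down it reaches from about 0.35 to 0.9 m from the base axis. Payload 8.1 kg.
Tool frame: the origin (TCP) lies where the fingers leave the gripper's body, on its centre line; the fingertips stand 66 mm ahead of it and the grasp point (between the pads) lies 47 mm ahead of it (arm.tip_reach is the distance from the TCP to the fingertips, in m); z points along the fingers, y is the direction in which the jaws open and shut (so a half turn about z gives the same grasp; the last joint's range is limited). The gripper opens to 92 mm and grips with 3 to 60 N. Pads are 19 mm wide; open, the fingers measure 130 mm over their backs; the gripper's body (75 mm by 190 mm) begins 47 mm behind the grasp point.
Start: joints at [1.125, 0.434, 0.025, 1.573, -0.012, 1.134, -0.075], TCP at [0.21, -0.589, 0.292] pointing down, gripper open.
Joint ranges: [-2.62, 2.62], [-0.44, 2.09], [-1.27, 1.32], [0.08, 2.57], [-1.32, 4.46], [0.12, 2], [-2.74, 2.74]. Speed limits (rad/s): [2.22, 2.22, 3.01, 3.01, 3.14, 3.14, 3.14].

## Interface

Orientations are given as a rotation vector (axis times angle).
In Python, from cell import arm gives the robot as it stands.
- The arm moves only by the tool carry_out, never from a script. Its argument "plan" is a list of rows, each a list of 5 numbers: the shift along the world's x, y, z in cm, then the turn about the world's z in rad, then the finger opening in cm, from 0 to 9.18. In form: [[tx, ty, tz, spin, fingers], ...]. A call has 1 to 20 rows; each row is the pose to reach, as a shift and turn from the pose measured when the call began; what a row does not reach only later rows make up. A row lasts 1/10 s, in which the tool goes at most 50 mm and 8.59 degrees, less where a joint would pass 70% of its speed; a pose out of reach is approached as far as the arm can. A call with a gripper value outside its range is refused whole. The fingers move at their own pace and stop on an object; "squeeze" is the grip in N (left out, the last holds). Time passes only in rows, so rows that repeat a pose let the fingers close. It gives the time, the measured TCP pose, the force and the opening at its end, in the units of the state.
- arm.observe(): the state, without advancing time (a new reading comes with each control period).
- arm.get_image(name): name is "side" or "top"; returns (picture, depth): 400x640x3 uint8, red, green, blue; 400x640 float32, m along the optical axis (not along the pixel's ray), 0 where there is no reading.
- arm.get_calibration(name): a dict with "intrinsics" (3x3 intrinsics, pixels), "rvec" (rotation vector, rad) and "tvec" (3), from world to camera coordinates, as OpenCV has them. Camera axes: x right, y down, z forward; pixel columns grow to the right and rows downward; lengths in m; the calibration is good to about 2 mm. A picture is of the moment at which its call begins. get_calibration takes no time and is no camera call.
- arm.sign_off(): hands the job in, once; it reports no verdict.
The state is a dict: "clock": time; "joints": joint angles; "dq": joint speeds; "joint_efforts": joint torques, N m; "position": TCP position; "ee_rot": TCP orientation; "force": force on the tool from outside, world axes, zero at the start; "ft_torque": the same for the moment, N m; "width": opening from 0.0 (shut) to 1.0 (fully open).
Only numpy, scipy, OpenCV 4.12 (cv2) and the standard library are available. Lean on these libraries where they do the work, as an engineer would, in place of code of your own. Each camera call takes 0.05 s, during which the arm holds its last target. There are 200 camera calls.

## Working session

There is one attempt and no reset: what is moved stays moved. The work goes in short steps, Python scripts to look and compute and a tool call to move; the robot and the scene stay as the last step left them, time stands still between calls to the robot, and variables do not carry over. Pictures are saved under pics/ and viewed, about 12 in all and at most 16, crops included, and the job is handed in when it is done.

Besides the shell and the picture viewer there is one more tool, called after "Emit:" by a JSON object that holds its "fn" and its "kwargs", one argument or row to a line. carry_out: Moves the arm, as the interface text tells. Its arguments: {"type":"object","properties":{"plan":{"type":"array"},"squeeze":{"type":"number"}},"required":["plan"]}

```bash
mkdir -p pics; cat > h.py <<'E'
import numpy as np, cv2
from cell import arm
def cal(n):
    c=arm.get_calibration(n); R=cv2.Rodrigues(np.array(c["rvec"],float))[0]
    return np.array(c["intrinsics"],float),R,np.array(c["tvec"],float).ravel()
def ray(n,u,v,z):
    K,R,t=cal(n); o=-R.T@t; d=R.T@np.linalg.inv(K)@np.array([u,v,1.]); return o+d*(z-o[2])/d[2]
def proj(n,p):
    K,R,t=cal(n); q=K@(R@np.array(p,float)+t); return q[:2]/q[2]
def cloud(n,depth):
    K,R,t=cal(n); v,u=np.mgrid[0:400,0:640]; 
    P=np.stack([(u-K[0,2])/K[0,0]*depth,(v-K[1,2])/K[1,1]*depth,depth],-1)
    return (P-t)@R
def save(n,im): cv2.imwrite("pics/"+n+".png",im[...,::-1])
E
python3 - <<'E'
from h import *
for n in("top","side"):
    im,d=arm.get_image(n); save(n+"0",im); np.save(n+"0.npy",d)
    K,R,t=cal(n); print(n,K[0,0],-R.T@t,R[2])
s=arm.observe(); print(s)
E
```

```text
top 420.91687862268014 [ 0.33810788 -0.07243518  1.14783827] [ 0.15444181  0.00272667 -0.98799812]
side 429.3456189214664 [ 0.27577825 -0.86041741  0.67461926] [ 0.22801696  0.7635446  -0.60415885]
{'clock': 0.1, 'joints': array([ 1.12541783,  0.4351674 ,  0.02497801,  1.57397533, -0.01160854,
        1.13396357, -0.07512471]), 'dq': array([ 0.00019934, -0.00197375,  0.00174911, -0.00247079, -0.0007984 ,
       -0.00028198, -0.00019867]), 'joint_efforts': array([ 3.36191697e-03, -6.69127035e+01,  9.88320038e-01, -3.15148258e+01,
       -6.04521716e-02,  3.74090660e-02,  2.65374308e-05]), 'position': array([ 0.20991085, -0.58833309,  0.29152657]), 'ee_rot': array([-3.09428810e+00, -5.35420510e-01,  5.50402423e-04]), 'force': array([-0.19578435, -0.26991135,  0.38231452]), 'ft_torque': array([ 0.00598072, -0.00636399, -0.00808631]), 'width': 0.9974035511785647}
```

View pics/top0.png

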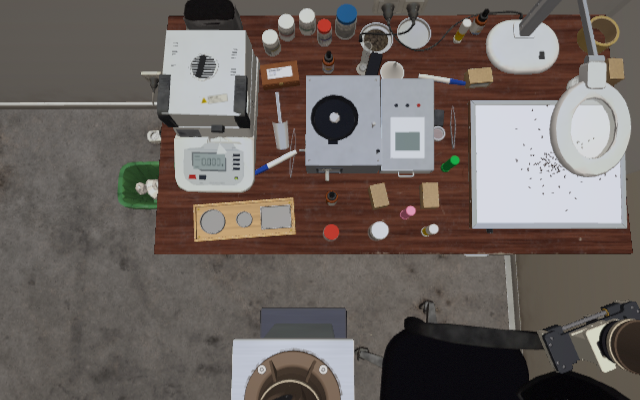

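View pics/side0.png

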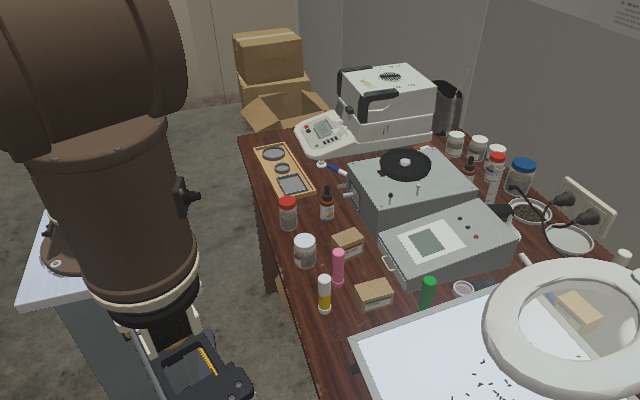

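The top view shows the tray at (245,220) with its cups at about (212,221) round wide, (244,219) round narrow and (276,217) rectangular. The slim jar is at (331,232), the white-capped jar at (379,230), the glue stick at (430,230), the bottle at (332,198), and the cartons at (379,195) and (431,194). The pink and green look-alikes are at (408,212) and (451,163).

```bash
python3 - <<'E'
from h import *
d=np.load("top0.npy"); P=cloud("top",d); im=cv2.imread("pics/top0.png")
print("desk z",np.median(P[215:245,450:465,2]))
for nm,(u,v),r in [("slim",(331,232),14),("jar",(379,230),14),("glue",(430,230),12),("bottle",(332,198),12),("cartA",(379,195),18),("cartB",(431,194),18),("pink",(408,212),10)]:
    Q=P[v-r:v+r,u-r:u+r]; m=(Q[...,2]>0.012)
    z=np.percentile(Q[...,2][m],90); top=m&(abs(Q[...,2]-z)<0.008)
    q=Q[top]; vv,uu=np.nonzero(top)
    rect=cv2.minAreaRect(q[:,:2].astype(np.float32)*1000)
    print(nm,"ztop %.3f"%z,q.mean(0).round(4),top.sum(),[np.round(x,1) for x in rect])
s=np.load("side0.npy");S=cloud("side",s)
for nm,(u,v) in [("cartA",(347,240)),("cartB",(372,288)),("jar",(304,240)),("glue",(324,280))]:
    print(nm,S[v-1:v+2,u-1:u+2].reshape(-1,3).mean(0).round(4))
# tray
hsv=cv2.cvtColor(im,cv2.COLOR_BGR2HSV); g=(hsv[...,1]<40)&(hsv[...,2]>90); b=np.zeros_like(g); b[198:243,190:298]=1
n,l,st,c=cv2.connectedComponentsWithStats((g&b).astype(np.uint8))
for i in range(1,n):
    if st[i,4]>60:
        pts=np.argwhere(l==i)[:,::-1]
        W=np.array([ray("top",*p,0.012)[:2] for p in pts])
        print(st[i],c[i].round(1),ray("top",*c[i],0.012).round(4),[np.round(x,1) for x in cv2.minAreaRect((W*1000).astype(np.float32))])
w=(hsv[...,0]<28)&(hsv[...,1]>50)&(hsv[...,2]>150); ww=np.argwhere(w&b)[:,::-1]
print("tray",[np.round(x,1) for x in cv2.minAreaRect(np.array([ray("top",*p,0.014)[:2]*1000 for p in ww]).astype(np.float32))])
save("crop0",cv2.resize(im[180:250,185:455],None,fx=2.9,fy=2.9,interpolation=cv2.INTER_CUBIC)[...,::-1])
si=cv2.imread("pics/side0.png")
save("crop1",cv2.resize(si[130:320,240:440],None,fx=3,fy=3,interpolation=cv2.INTER_CUBIC)[...,::-1])
E
```

```text
desk z 0.0014582767038817494
slim ztop 0.082 [ 0.4276 -0.1011  0.0799] 178 [array([ 427.8, -101.1]), array([35.7, 35.9]), np.float64(89.6)]
jar ztop 0.070 [ 0.433  -0.2258  0.0675] 235 [array([ 432.8, -225.5]), array([42.9, 42.9]), np.float64(69.1)]
glue ztop 0.093 [ 0.4335 -0.3572  0.0906] 76 [array([ 433.2, -357.3]), array([23.1, 22.1]), np.float64(42.3)]
bottle ztop 0.097 [ 0.5213 -0.103   0.098 ] 21 [array([ 521.5, -102.5]), array([10.9, 10.5]), np.float64(48.0)]
cartA ztop 0.056 [ 0.5269 -0.2286  0.053 ] 347 [array([ 527.2, -228.8]), array([60.1, 40.4]), np.float64(11.4)]
cartB ztop 0.042 [ 0.5302 -0.3673  0.0392] 395 [array([ 530.1, -367.5]), array([66.6, 43.6]), np.float64(0.2)]
pink ztop 0.092 [ 0.4801 -0.3019  0.0904] 75 [array([ 479.9, -302.2]), array([20.3, 24.5]), np.float64(1.1)]
cartA [ 0.5219 -0.2394  0.0539]
cartB [ 0.5264 -0.3657  0.0401]
jar [ 0.4148 -0.2967  0.1356]
glue [ 0.4319 -0.3618  0.0909]
[260 205  32  25 667] [275.3 216.9] [0.472  0.0483 0.012 ] [array([472.1,  48.2]), array([60.7, 81.8]), np.float64(4.2)]
[200 210  25  24 463] [212.2 221.4] [0.4598 0.2193 0.012 ] [array([459.7, 219.9]), array([65.7, 62.7]), np.float64(89.9)]
[236 212  16  15 191] [243.8 219. ] [0.4662 0.1336 0.012 ] [array([466.3, 134.5]), array([41.1, 38.2]), np.float64(89.9)]Traceback (most recent call last):
  File "<stdin>", line 22, in <module>
  File "h.py", line 7, in ray
    K,R,t=cal(n); o=-R.T@t; d=R.T@np.linalg.inv(K)@np.array([u,v,1.]); return o+d*(z-o[2])/d[2]
          ~~~^^^
  File "h.py", line 4, in cal
    c=arm.get_calibration(n); R=cv2.Rodrigues(np.array(c["rvec"],float))[0]
ValueError: time passes only in moves, steps and waits
```

```bash
sed -i 's/^def cal/import functools\n@functools.lru_cache\ndef cal/' h.py; python3 - <<'E'
from h import *
d=np.load("top0.npy"); P=cloud("top",d).reshape(-1,3)
for lo,hi in((-.32,-.13),(-.02,.1),(.1,.3)):
    q=P[(P[:,1]>lo)&(P[:,1]<hi)&(P[:,0]>.57-.03*(lo>-.1))&(P[:,0]<.75)&(P[:,2]>.05)]
    print(lo,hi,[(round(z,2),q[q[:,2]>z,0].min().round(3)) for z in(.05,.07,.09,.11,.14) if (q[:,2]>z).any()])
E
```

```text
-0.32 -0.13 [(0.05, np.float64(0.594)), (0.07, np.float64(0.594)), (0.09, np.float64(0.594)), (0.11, np.float64(0.595)), (0.14, np.float64(0.697))]
-0.02 0.1 [(0.05, np.float64(0.646))]
0.1 0.3 [(0.05, np.float64(0.541)), (0.07, np.float64(0.608)), (0.09, np.float64(0.673)), (0.11, np.float64(0.673)), (0.14, np.float64(0.677))]
```

Emit:
{"fn": "carry_out", "kwargs": {
  "plan": [
    [4.5,7.3,0,-0.13,9.18],
    [9,14.6,0,-0.26,9.18],
    [13.4,21.8,-1,-0.39,9.18],
    [17.8,29,-2,-0.52,9.18],
    [22.3,36.3,-4,-0.65,9.18],
    [22.3,36.3,-5,-0.65,9.18],
    [22.3,36.3,-5,-0.65,9.18],
    [22.3,36.3,-5,-0.65,9.18],
    [22.3,36.3,-5,-0.65,9.18],
    [22.3,36.3,-5,-0.65,9.18],
    [22.3,36.3,-5,-0.65,9.18],
    [22.3,36.3,-5,-0.65,9.18],
    [22.3,36.3,-5,-0.65,9.18],
    [22.3,36.3,-5,-0.65,9.18]
  ],
  "squeeze": 15
}}

```text
clock: 1.5
position: [0.4324, -0.2264, 0.2417]
ee_rot: [-3.103, 0.484, -0.0]
force: [0.0, 0.4, -0.7]
width: 1.0
```

```bash
python3 - <<'E'
from h import *
im,d=arm.get_image("side")
p=arm.observe()["position"]; print(proj("side",p+[0,0,-.066]),proj("side",[.4328,-.2255,.067]))
save("s1",cv2.resize(im[80:320,180:440],None,fx=2.3,fy=2.3))
E
```

```text
[302.33191503 198.63617752] [304.33265026 240.1576256 ]
```

View pics/s1.png

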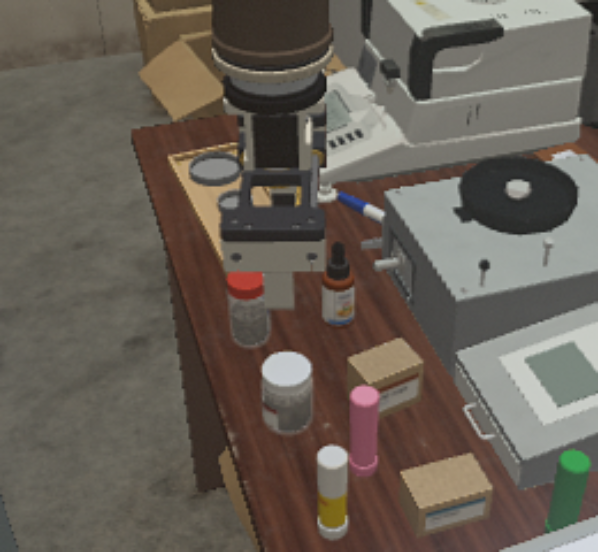

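The side crop shows the gripper straight above the white-capped jar: fingertips near crop (281,300), jar cap at (288,370), and the projections agree with that. Next I descend and grip.

Emit:
{"fn": "carry_out", "kwargs": {
  "plan": [
    [0,0.1,-4,0,9.18],
    [0,0.1,-8,0,9.18],
    [0,0.1,-11,0,9.18],
    [0,0.1,-13,0,9.18],
    [0,0.1,-14.5,0,9.18],
    [0,0.1,-15.2,0,9.18],
    [0,0.1,-15.2,0,9.18],
    [0,0.1,-15.2,0,4],
    [0,0.1,-15.2,0,4],
    [0,0.1,-15.2,0,4],
    [0,0.1,-15.2,0,4],
    [0,0.1,-15.2,0,4],
    [0,0.1,-15.2,0,4],
    [0,0.1,-15.2,0,4],
    [0,0.1,-15.2,0,4],
    [0,0.1,-15.2,0,4]
  ],
  "squeeze": 15
}}

```text
clock: 3.15
position: [0.4326, -0.2251, 0.0898]
ee_rot: [-3.103, 0.483, -0.001]
force: [0.1, 0.8, 3.9]
width: 0.512
```

Emit:
{"fn": "carry_out", "kwargs": {
  "plan": [
    [0,0,3,0,4],
    [0,0,7,0,4],
    [0,0,11,0,4],
    [0,0,14,0,4],
    [0.3,5,14,0.05,4],
    [0.6,10,14,0.1,4],
    [0.9,15,14,0.15,4],
    [1.2,20,14,0.2,4],
    [1.5,25,14,0.25,4],
    [1.8,30,14,0.3,4],
    [2.1,35,14,0.35,4],
    [2.4,39,14,0.38,4],
    [2.6,42,14,0.38,4],
    [2.7,44,14,0.38,4],
    [2.7,44.5,12,0.38,4],
    [2.7,44.5,9,0.38,4],
    [2.7,44.5,7,0.38,4],
    [2.7,44.5,6,0.38,4],
    [2.7,44.5,6,0.38,4],
    [2.7,44.5,6,0.38,4]
  ]
}}

```text
clock: 5.15
position: [0.4599, 0.22, 0.1503]
ee_rot: [-3.138, -0.111, -0.001]
force: [-0.0, -0.2, -0.8]
width: 0.517
```

```bash
python3 - <<'E'
from h import *
im,d=arm.get_image("side"); s=arm.observe(); p=s["position"]; print(p,s["width"],s["force"],s["joints"].round(2))
print(proj("side",[p[0],p[1],.064]),proj("side",[.4598,.2193,.007]))
save("s2",cv2.resize(im[80:220,200:360],None,fx=4,fy=4,interpolation=cv2.INTER_CUBIC))
im,d=arm.get_image("top"); save("t2",cv2.resize(im[170:260,180:320],None,fx=4,fy=4,interpolation=cv2.INTER_CUBIC))
E
```

```text
[0.46010527 0.22011654 0.1506744 ] 0.5102093538364847 [ 0.20193508  0.38505138 -0.87405792] [-0.32  0.44 -0.3   1.99  0.19  0.73 -2.24]
[271.55798801 138.10863748] [273.06685973 155.19777125]
```

View pics/s2.png

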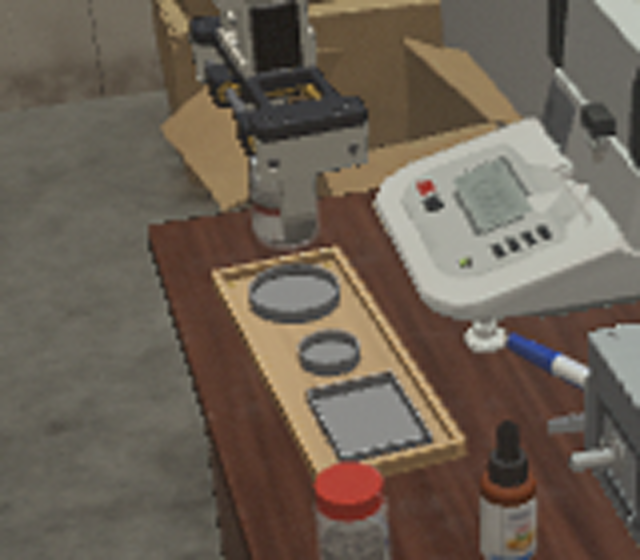

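The side crop shows the jar held upright above the wide cup, its base at crop (286,236) and the cup at (294,293), both matching the projections. Now I lower it to the floor of the cup.

Emit:
{"fn": "carry_out", "kwargs": {
  "plan": [
    [0,-0.05,-2,0,4],
    [0,-0.05,-3.5,0,4],
    [0,-0.05,-4.3,0,4],
    [0,-0.05,-4.7,0,4],
    [0,-0.05,-4.9,0,4],
    [0,-0.05,-5.0,0,4],
    [0,-0.05,-5.1,0,4],
    [0,-0.05,-5.2,0,4],
    [0,-0.05,-5.25,0,4],
    [0,-0.05,-5.25,0,4],
    [0,-0.05,-5.25,0,4]
  ]
}}

```text
clock: 6.35
position: [0.4602, 0.2197, 0.0984]
ee_rot: [-3.138, -0.111, -0.003]
force: [0.1, 0.2, 0.1]
width: 0.508
```

Emit:
{"fn": "carry_out", "kwargs": {
  "plan": [
    [0,0,-0.05,0,4],
    [0,0,-0.1,0,4],
    [0,0,-0.15,0,4],
    [0,0,-0.2,0,4],
    [0,0,-0.2,0,4]
  ]
}}

```text
clock: 6.85
position: [0.4603, 0.2197, 0.0968]
ee_rot: [-3.138, -0.111, -0.004]
force: [-2.0, -0.7, 5.5]
width: 0.512
```

Emit:
{"fn": "carry_out", "kwargs": {
  "plan": [
    [0,0,0,0,6.5],
    [0,0,0,0,6.5],
    [0,0,0,0,6.5],
    [0,0,0,0,6.5],
    [0,0,2,0,6.5],
    [0,0,5,0,6.5],
    [0,0,9,0,6.5],
    [0,0,13,0,6.5],
    [0,0,15,0,6.5],
    [0,-2,15,0,6.5],
    [0,-5,15,0,6.5],
    [-1,-15,15,0.1,6.5],
    [-1,-20,15,0.15,6.5],
    [-1.5,-25,15,0.2,6.5],
    [-2,-30,15,0.25,6.5],
    [-2.2,-35,15,0.28,6.5],
    [-2.4,-40,15,0.28,6.5]
  ]
}}

```text
clock: 8.55
position: [0.4383, -0.1315, 0.247]
ee_rot: [-3.091, -0.55, -0.004]
force: [1.6, 0.5, 0.3]
width: 0.708
```

```bash
python3 - <<'E'
from h import *
im,d=arm.get_image("side"); s=arm.observe(); p=s["position"]; print(p,s["ee_rot"],s["width"],s["force"],s["joints"].round(2))
save("s3",cv2.resize(im[100:330,220:440],None,fx=2.5,fy=2.5,interpolation=cv2.INTER_CUBIC))
print(([.4333,-.3573]-p[:2])*100)
P=cloud("side",d); hsv=cv2.cvtColor(im,cv2.COLOR_RGB2HSV)
m=np.zeros((400,640),bool); m[270:322,310:336]=1
q=P[m&(P[...,2]>.02)]; q=q[(abs(q[:,0]-.433)<.03)&(abs(q[:,1]+.357)<.03)]; t=q[q[:,2]>.086]; print(len(t),t.mean(0),q[:,2].max())
E
```

```text
[ 0.43720439 -0.14039863  0.24684027] [3.09381534e+00 5.34531980e-01 1.50588572e-03] 0.7114885476672261 [-1.39352841 -8.36026953  0.2106847 ] [ 0.36  0.23 -0.2   2.01  0.06  0.91 -1.1 ]
[ -0.39043858 -21.69013691]
121 [ 0.43276373 -0.3586496   0.09037159] 0.09361827862271087
```

View pics/s3.png

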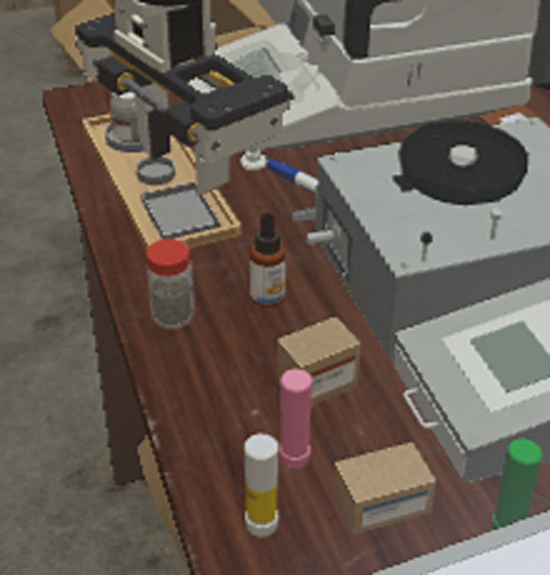

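The jar stands upright in the wide cup at crop (123,120). The glue stick is at crop (261,480), and both views agree on its place to about 1 mm.

Emit:
{"fn": "carry_out", "kwargs": {
  "plan": [
    [-0.2,-5,0,0,6.5],
    [-0.3,-10,0,0,6.5],
    [-0.4,-15,0,0,6.5],
    [-0.4,-19,0,0,6.5],
    [-0.4,-21.7,-1,0,6.5],
    [-0.4,-21.7,-2,0,6.5],
    [-0.4,-21.7,-2,0,6.5],
    [-0.4,-21.7,-2,0,6.5],
    [-0.4,-21.7,-2,0,6.5],
    [-0.4,-21.7,-2,0,6.5]
  ]
}}

```text
clock: 9.6
position: [0.4338, -0.3565, 0.2275]
ee_rot: [3.093, 0.537, 0.003]
force: [0.5, 0.2, 0.1]
width: 0.709
```

Emit:
{"fn": "carry_out", "kwargs": {
  "plan": [
    [-0.05,-0.13,-3,0,6.5],
    [-0.05,-0.13,-6,0,6.5],
    [-0.05,-0.13,-9,0,6.5],
    [-0.05,-0.13,-11,0,6.5],
    [-0.05,-0.13,-12,0,6.5],
    [-0.05,-0.13,-12.2,0,6.5],
    [-0.05,-0.13,-12.2,0,6.5],
    [-0.05,-0.13,-12.2,0,2],
    [-0.05,-0.13,-12.2,0,2],
    [-0.05,-0.13,-12.2,0,2],
    [-0.05,-0.13,-12.2,0,2],
    [-0.05,-0.13,-12.2,0,2],
    [-0.05,-0.13,-12.2,0,2],
    [-0.05,-0.13,-12.2,0,2],
    [-0.05,-0.13,-12.2,0,2]
  ],
  "squeeze": 12
}}

```text
clock: 11.1
position: [0.4333, -0.3578, 0.1056]
ee_rot: [3.093, 0.537, 0.003]
force: [-0.5, 0.4, 1.6]
width: 0.268
```

Emit:
{"fn": "carry_out", "kwargs": {
  "plan": [
    [0,0,3,0,2],
    [0,0,7,0,2],
    [0,0,11,0,2],
    [0,0,14,0,2],
    [0.3,5,14,-0.03,2],
    [0.6,10,14,-0.06,2],
    [0.9,15,14,-0.09,2],
    [1.2,20,14,-0.12,2],
    [1.5,25,14,-0.15,2],
    [1.8,30,14,-0.18,2],
    [2.1,35,14,-0.21,2],
    [2.4,40,14,-0.24,2],
    [2.7,45,14,-0.28,2],
    [3.1,48,14,-0.28,2],
    [3.3,49.1,13,-0.28,2],
    [3.3,49.1,10,-0.28,2],
    [3.3,49.1,7,-0.28,2],
    [3.3,49.1,5,-0.28,2],
    [3.3,49.1,5,-0.28,2],
    [3.3,49.1,5,-0.28,2]
  ]
}}

```text
clock: 13.1
position: [0.4663, 0.1325, 0.1556]
ee_rot: [3.137, 0.099, 0.001]
force: [-0.4, -0.2, -0.8]
width: 0.269
```

```bash
python3 - <<'E'
from h import *
im,d=arm.get_image("side"); s=arm.observe(); p=s["position"]; print(p,s["width"],s["force"],s["joints"].round(2))
print(([.4662,.1336]-p[:2])*100,proj("side",[p[0],p[1],p[2]-.1056]),proj("side",[.4662,.1336,.007]))
save("s4",cv2.resize(im[80:220,200:360],None,fx=4,fy=4,interpolation=cv2.INTER_CUBIC))
E
```

```text
[0.46679442 0.13288723 0.15625632] 0.2692249829399997 [-0.46477664  0.31382383  0.60727403] [-0.18  0.4  -0.27  2.05  0.16  0.71 -2.06]
[-0.05944157  0.0712771 ] [281.0916423  156.91295743] [281.86966342 170.07490077]
```

View pics/s4.png

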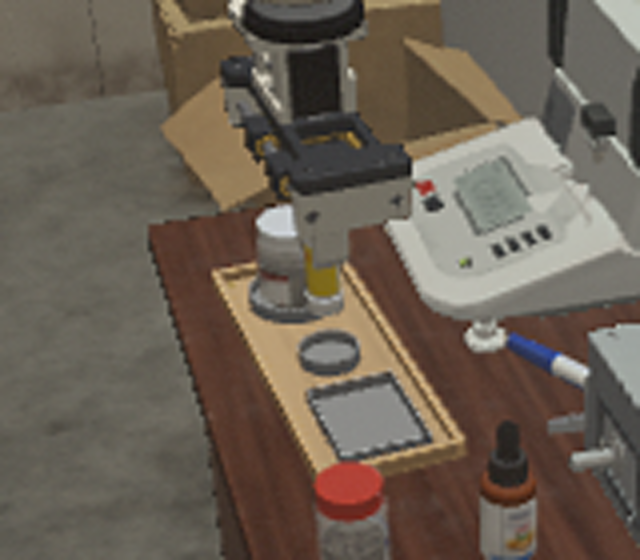

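The glue stick is upright above the narrow cup, base at crop (323,305) and cup at (329,355). Lowering it now.

Emit:
{"fn": "carry_out", "kwargs": {
  "plan": [
    [-0.03,0.07,-1.5,0,2],
    [-0.03,0.07,-2.8,0,2],
    [-0.03,0.07,-3.5,0,2],
    [-0.03,0.07,-3.8,0,2],
    [-0.03,0.07,-4.0,0,2],
    [-0.03,0.07,-4.1,0,2],
    [-0.03,0.07,-4.2,0,2],
    [-0.03,0.07,-4.25,0,2],
    [-0.03,0.07,-4.3,0,2],
    [-0.03,0.07,-4.35,0,2],
    [-0.03,0.07,-4.4,0,2],
    [-0.03,0.07,-4.4,0,2]
  ]
}}

```text
clock: 14.35
position: [0.4666, 0.1336, 0.1125]
ee_rot: [3.137, 0.099, 0.004]
force: [-1.0, -1.0, 4.3]
width: 0.27
```

Emit:
{"fn": "carry_out", "kwargs": {
  "plan": [
    [0,0,0,0,5],
    [0,0,0,0,5],
    [0,0,0,0,5],
    [0,0,0,0,5],
    [0,0,2,0,5],
    [0,0,5,0,5],
    [0,0,9,0,5],
    [0,0,13,0,5],
    [0.4,-2,13,0,7],
    [1,-7,13,0,7],
    [2,-12,13,0.05,7],
    [3,-17,13,0.1,7],
    [4,-22,13,0.136,7],
    [5,-27,13,0.136,7],
    [6,-32,13,0.136,7],
    [6,-36.2,12,0.136,7],
    [6,-36.2,12,0.136,7],
    [6,-36.2,12,0.136,7],
    [6,-36.2,12,0.136,7],
    [6,-36.2,12,0.136,7]
  ]
}}

```text
clock: 16.35
position: [0.5269, -0.2267, 0.2327]
ee_rot: [3.124, 0.316, 0.005]
force: [-0.6, -0.1, 0.5]
width: 0.763
```

```bash
python3 - <<'E'
from h import *
im,d=arm.get_image("side"); s=arm.observe(); p=s["position"]; print(p,s["ee_rot"],s["width"],s["joints"].round(2))
print(([.527,-.2287]-p[:2])*100)
P=cloud("side",d); m=np.zeros((400,640),bool); m[225:275,325:370]=1
t=P[m&(abs(P[...,2]-.053)<.006)&(abs(P[...,0]-.527)<.045)]; print(len(t),t.mean(0),cv2.minAreaRect((t[:,:2]*1000).astype(np.float32)))
save("s5",cv2.resize(im[110:300,210:430],None,fx=3,fy=3,interpolation=cv2.INTER_CUBIC))
E
```

```text
[ 0.52693427 -0.22680463  0.23280031] [3.12344409 0.31591214 0.00478127] 0.7633607969113467 [ 0.43  0.41 -0.16  1.77  0.08  0.96 -1.13]
[ 0.00657318 -0.18953702]
436 [ 0.52423073 -0.23236057  0.05301841] ((522.3453979492188, -258.6493835449219), (116.58932495117188, 66.83297729492188), 83.2342758178711)
```

View pics/s5.png

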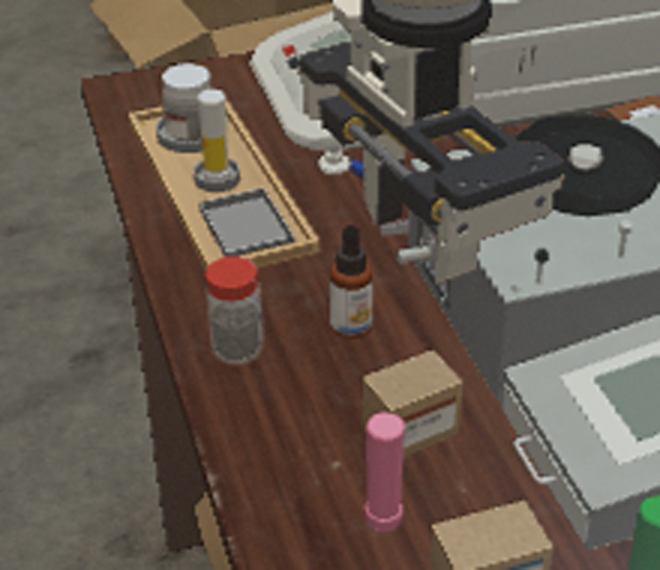

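The glue stick stands upright in the narrow cup at crop (214,135), the jar is at (186,105), and the tall carton is at (412,400). The side carton blob is contaminated by the pink stick, so I'm using the top-view position.

Emit:
{"fn": "carry_out", "kwargs": {
  "plan": [
    [0,-0.19,-3,0,7],
    [0,-0.19,-6,0,7],
    [0,-0.19,-9,0,7],
    [0,-0.19,-12,0,7],
    [0,-0.19,-14,0,7],
    [0,-0.19,-14.8,0,7],
    [0,-0.19,-14.8,0,7],
    [0,-0.19,-14.8,0,3],
    [0,-0.19,-14.8,0,3],
    [0,-0.19,-14.8,0,3],
    [0,-0.19,-14.8,0,3],
    [0,-0.19,-14.8,0,3],
    [0,-0.19,-14.8,0,3],
    [0,-0.19,-14.8,0,3],
    [0,-0.19,-14.8,0,3]
  ],
  "squeeze": 12
}}

```text
clock: 17.9
position: [0.5272, -0.2288, 0.0854]
ee_rot: [3.123, 0.316, 0.006]
force: [-1.4, 0.2, 6.4]
width: 0.433
```

Emit:
{"fn": "carry_out", "kwargs": {
  "plan": [
    [0,0,3,0,3],
    [0,0,7,0,3],
    [0,0,11,0,3],
    [0,0,14,0.1,3],
    [-0.7,3,14,0.24,3],
    [-1.5,7,14,0.38,3],
    [-2.2,11,14,0.52,3],
    [-3,15,14,0.66,3],
    [-3.7,19,14,0.8,3],
    [-4.5,23,14,0.94,3],
    [-5,26,14,1.08,3],
    [-5.5,27.7,14,1.22,3],
    [-5.5,27.7,14,1.36,3],
    [-5.5,27.7,12,1.44,3],
    [-5.5,27.7,9,1.44,3],
    [-5.5,27.7,6,1.44,3],
    [-5.5,27.7,5,1.44,3],
    [-5.5,27.7,5,1.44,3],
    [-5.5,27.7,5,1.44,3],
    [-5.5,27.7,5,1.44,3]
  ]
}}

```text
clock: 19.9
position: [0.473, 0.0484, 0.1367]
ee_rot: [2.141, 2.298, 0.01]
force: [0.3, -0.1, -0.7]
width: 0.434
```

```bash
python3 - <<'E'
from h import *
from scipy.spatial.transform import Rotation as Ro
im,d=arm.get_image("side"); s=arm.observe(); p=s["position"]; y=Ro.from_rotvec(s["ee_rot"]).apply([0,1,0])
print(p,y,np.degrees(np.arctan2(y[1],y[0])),s["width"],s["force"],s["joints"].round(2))
print(([.4723,.0482]-p[:2])*100)
save("s6",cv2.resize(im[80:220,200:360],None,fx=4,fy=4,interpolation=cv2.INTER_CUBIC))
E
```

```text
[0.47298102 0.04833643 0.13664195] [0.99750247 0.07044387 0.00514698] 4.039535773803055 0.4344420705073342 [ 0.09946227 -0.29745595  0.09547542] [ 0.19  0.46 -0.53  2.07  0.35  0.69 -0.49]
[-0.06810239 -0.01364336]
```

View pics/s6.png

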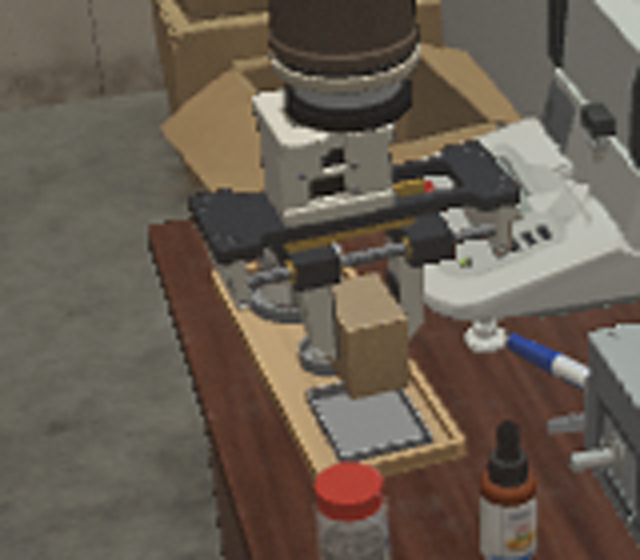

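The box is held above the rectangular cup with its long side along the tray, and its yaw of 4.04° matches the tray's 4.1°. Lowering it.

Emit:
{"fn": "carry_out", "kwargs": {
  "plan": [
    [-0.05,0,-1.5,0,3],
    [-0.05,0,-2.8,0,3],
    [-0.05,0,-3.5,0,3],
    [-0.05,0,-3.8,0,3],
    [-0.05,0,-4.0,0,3],
    [-0.05,0,-4.1,0,3],
    [-0.05,0,-4.2,0,3],
    [-0.05,0,-4.3,0,3],
    [-0.05,0,-4.35,0,3],
    [-0.05,0,-4.4,0,3],
    [-0.05,0,-4.45,0,3],
    [-0.05,0,-4.45,0,3]
  ]
}}

```text
clock: 21.15
position: [0.4725, 0.0484, 0.0924]
ee_rot: [2.141, 2.297, 0.01]
force: [-0.5, -0.2, 4.8]
width: 0.435
```

Contact at the expected height. I release, rise and withdraw.

Emit:
{"fn": "carry_out", "kwargs": {
  "plan": [
    [0,0,0,0,6],
    [0,0,0,0,6],
    [0,0,0,0,6],
    [0,0,0,0,6],
    [0,0,2,0,6],
    [0,0,5,0,6],
    [0,0,9,0,6],
    [0,0,13,0,6],
    [0,0,17,0,6],
    [0,-4,17,0,6],
    [-1,-9,17,0,6],
    [-2,-14,17,0,6],
    [-3,-19,17,0,6],
    [-4,-24,17,0,6],
    [-5,-29,17,0,6],
    [-6,-34,17,0,6],
    [-6,-36,17,0,6],
    [-6,-36,17,0,6],
    [-6,-36,17,0,6],
    [-6,-36,17,0,6]
  ]
}}

```text
clock: 23.15
position: [0.4129, -0.3102, 0.2623]
ee_rot: [2.139, 2.3, 0.01]
force: [-0.1, -0.0, -0.1]
width: 0.655
```

```bash
python3 - <<'E'
from h import *
im,d=arm.get_image("top"); P=cloud("top",d); s=arm.observe(); print(s["clock"],s["position"],s["force"])
for nm,c in [("jar",(.4598,.2193)),("glue",(.4662,.1336)),("box",(.4723,.0482)),("slim",(.428,-.101)),("bottle",(.521,-.103)),("flat",(.530,-.367))]:
    q=P[(np.hypot(P[...,0]-c[0],P[...,1]-c[1])<.04)&(P[...,2]>.03)&(P[...,2]<.12)]
    if len(q)==0: print(nm,"hidden"); continue
    z=np.percentile(q[:,2],90); t=q[abs(q[:,2]-z)<.008]; print(nm,z.round(3),t.mean(0).round(4),[np.round(x,1) for x in cv2.minAreaRect((t[:,:2]*1000).astype(np.float32))])
sd,_=arm.get_image("side")
a=cv2.resize(im[180:250,180:460],(800,200),interpolation=cv2.INTER_CUBIC); b=cv2.resize(sd[100:325,200:650],(800,400))
save("f",np.vstack([a,b]))
E
```

```text
23.2 [ 0.41297969 -0.31010636  0.26244936] [-0.79862552  0.26991562  0.16127609]
jar 0.076 [0.4607 0.2173 0.0737] [array([461.2, 216.9]), array([43.2, 42.8]), np.float64(16.3)]
glue 0.098 [0.4671 0.1319 0.0964] [array([467. , 132.4]), array([22.6, 20.6]), np.float64(89.2)]
box 0.062 [0.4736 0.0462 0.0596] [array([474. ,  46.3]), array([40.1, 60.1]), np.float64(4.1)]
slim 0.082 [ 0.4277 -0.1008  0.0801] [array([ 428. , -101.1]), array([35.7, 35.9]), np.float64(89.7)]
bottle 0.096 [ 0.5215 -0.1029  0.0979] [array([ 521.7, -102.5]), array([10.7, 10.7]), np.float64(46.5)]
flat 0.042 [ 0.5298 -0.3699  0.0396] [array([ 538.4, -367.8]), array([53.1, 35.4]), np.float64(7.7)]
```

View pics/f.png

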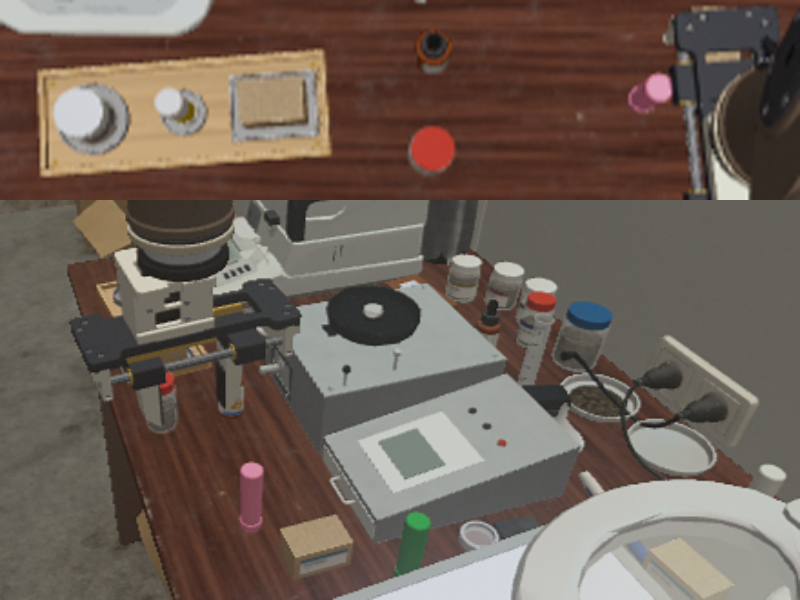

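The final views show the jar, glue stick and box standing in their cups at crop (80,112), (170,103) and (272,100). Their tops are at 0.074, 0.096 and 0.060 m, as expected for standing on the cup floors. Handing in.

```bash
python3 -c "
from cell import arm
print(arm.sign_off())"
```

```text
the job is handed in; nothing more can be done
None
```

The job is done and handed in at about 23 s, well inside the 93 s limit. I packed the short jar in the wide cup, then the glue stick in the narrow cup, then the taller carton in the rectangular cup. Each one was lowered until I felt light contact (4–6 N) with the cup floor before letting go.

- **Packed items:** the top camera put all three upright and within about 3 mm of their cup centres. Their tops were at 74, 96 and 60 mm, against 74, 97 and 59 mm expected. The box sat at 4.1°, in line with the tray.
- **Items to leave:** the slim jar and bottle had not moved. The flat carton was partly hidden by the arm in the top view, so its last measured outline is unreliable. The side view shows it standing where it was, and the arm never went down near it.
- **Look-alikes:** the pink and green sticks still stand in the side view; I did not measure them again.
- **One bad reading:** before picking up the tall carton, the side-camera measurement was spoiled by the pink stick, so I used the top-view position. The grip closed to 39.8 mm, which matches the box's 40 mm side.

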